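# Put the reagent bottle away in its lidded case

### The job

Lift the lid of the reagent case until it rests open on its stop, then stand the small bottle that is still on the bench in the case, upright in the middle of the round rubber pad in the empty place of the back row, setting it down gently. Then lower the lid gently until the case is fully shut, and let go. Keep the bottle upright on the way, do not let the lid slam, and do not disturb the other bottles or the jar.

Things in the scene. Friction and masses are not known exactly. Their poses are not given: they have to be found in the camera images.
- reagent_case: Grey steel case fixed to the bench, open-topped box 220 (x) by 340 (y) by 100 mm high; walls and floor 6 mm. Origin: centre of its underside; front is -x, lid hinged on the +x rim. Inside, two back-row places at x = 56, y = -52 and 52 mm; low things round them: divider (top 28 mm above the underside), white boxes at the sides (36), wall at x = 5 (38), white stopper rack in front (44).
- lid_hinge (a point): Point on the lid's hinge axis, midway along it, fixed on the case: 110 mm behind the case's origin (+x) and 100.5 mm above its underside; axes parallel to the case's. The hinge axis is the case's y.
- case_lid (a joint): Lid angle, rad: 0 shut, 1.05 open on its stop, where it still leans over the back row. Clear plastic plate with grey edging, 222 mm (hinge to front edge) by 344 by 6 mm, 0.6 kg, partly carried by a weak gas spring: let go below about 0.65 it falls shut, above about 0.95 it swings on to its stop and stays. At most about 2 N at the knob moves it.
- lid_knob (a point): Centre of the head of the black knob on the lid (30 mm diameter, 26 mm tall, on a narrow neck), 25 mm above the lid's upper face. In the lid's frame it is 195 mm from the hinge axis along the lid and 31 mm off it square to the lid; it moves with the lid, whose upper face turns to the case's +x as it opens. x: along the lid to the hinge; y: hinge axis; z: out of the upper face.
- bench_bottle: The small bottle on the bench, to be put away: an upright cylinder of 42 mm diameter up to 60 mm height, a shoulder to 68 mm, and a black cap of 27 mm diameter up to 85 mm; amber glass with a paper label, about 120 g; origin at the centre of its underside, z up. A larger bottle and a low wide jar stand near it, places swapped about.
- rubber_pad: Round black rubber pad, 68 mm diameter, 4 mm thick, fixed on the case's floor in the empty place of the back row (its underside 6 mm above the underside of the case). Origin at the centre of its underside; the bottle stands on its top, 4 mm above the origin.
- kept_bottle: A bottle like it, already in the other place of the back row, not to be disturbed: an upright cylinder of 42 mm diameter up to 60 mm height, a shoulder to 68 mm, and a black cap of 27 mm diameter up to 85 mm; amber glass with a paper label, about 120 g; origin at the centre of its underside, z up.
- large_bottle: Bystander on the bench: larger amber bottle, 66 mm diameter, 105 mm tall, origin at the centre of its underside.
- squat_jar: Bystander on the bench: low wide amber jar, 68 mm diameter, 55 mm tall, origin at the centre of its underside.
Things that resemble listed ones, but are neither listed nor needed, are in the scene too. Leave any green or pink look-alike of the bench_bottle alone.

How it is judged:
On the way, in this order (a step that is already met when the one before it is completed fails the run):
1. the lid rests open on its stop (value of joint case_lid above 1.02 rad), for 0.2 s.
2. the small bottle stands upright on the rubber pad, let go, with the lid still open (horizontal distance between bench_bottle and rubber_pad below 0.015 m and z of bench_bottle in the frame of rubber_pad between 0 and 0.008 m and angle between bench_bottle's own z axis and vertical below 0.1 rad and linear speed of bench_bottle below 0.03 m/s and contact force between bench_bottle and the fingers below 0.05 N and value of joint case_lid above 0.9 rad), for 0.2 s.
At the end, for the whole second after the job is handed in: The lid is shut (under 0.03 rad) and the small bottle stands upright (within 0.1 rad) and at rest on the rubber pad, its centre within 15 mm of the pad's; the other bottles stand upright (horizontal distance between bench_bottle and rubber_pad below 0.015 m and z of bench_bottle in the frame of rubber_pad between 0 and 0.008 m and angle between each of bench_bottle, kept_bottle, large_bottle, squat_jar's own z axis and vertical below 0.1 rad and linear speed of bench_bottle below 0.03 m/s and value of joint case_lid below 0.03 rad); the robot touches nothing.
It fails at once if the lid slams shut (faster than 1 rad/s near the rim) (value of joint case_lid below 0.2 rad and velocity of joint case_lid below -1 rad/s).
It fails at once if the lid is flung against its stop (faster than 2 rad/s) (value of joint case_lid above 0.9 rad and velocity of joint case_lid above 2 rad/s).
It fails at once if the small bottle is tipped (more than 0.6 rad) (angle between bench_bottle's own z axis and vertical above 0.6 rad).
It fails at once if the small bottle is dropped onto the pad (horizontal distance between bench_bottle and rubber_pad below 0.04 m and z of bench_bottle in the frame of rubber_pad below 0.012 m and linear speed of bench_bottle above 0.4 m/s).
It fails at once if another bottle or the jar is disturbed (in the case moved over 20 mm, on the bench over 30 mm, or tipped) (distance of kept_bottle from where it was at the start of the episode above 0.02 m or distance of any of large_bottle, squat_jar from where it was at the start of the episode above 0.03 m or angle between any of kept_bottle, large_bottle, squat_jar's own z axis and vertical above 0.5 rad).
It also fails if it takes over 72 s, if anything falls off the work surface, if the arm or the gripper's body presses on something with over 40 N, if the wrist force passes 120 N, or if a joint passes its speed limit or range.

### The arm

A 6-joint arm with a two-finger parallel gripper is mounted at the origin on the work surface. World frame = base frame: x ahead of the robot, y to its left, z up, the work surface at z = 0. Lengths are in m, angles in rad, forces in N, time in s.
With the tool pointing down it reaches from about 0.35 to 0.925 m from the base axis. Payload 6.4 kg.
Tool frame: the origin (TCP) lies between the finger pads; the fingertips stand 17 mm ahead of it and the grasp point (between the pads) lies 2 mm behind it (manip.tips_ahead is the distance from the TCP to the fingertips, in m); z points along the fingers, y is the line along which they close (so a half turn about z gives the same grasp; the last joint's range is limited). The gripper opens to 85 mm and grips with 20 to 120 N. Pads are 22 mm wide; open, the fingers measure 114 mm over their backs; the gripper's body (76 mm by 85 mm) begins 54 mm behind the grasp point. The pads swing forward as they close: fully open they stand 13 mm farther back than shut.
Start: joints at [1.099, 0.245, 1.558, -0, 1.339, -0.174], TCP at [0.191, 0.621, 0.248] pointing down, gripper open.
Joint ranges: [-3.13, 3.13], [-1.02, 2.26], [0.13, 2.54], [-0.95, 4.09], [0.21, 2.88], [-2.74, 2.74]. Speed limits (rad/s): [2.57, 2.57, 3.14, 3.14, 3.14, 3.14].

### API

Orientations are given as a rotation vector (axis times angle).
In Python, from rig import manip gives the robot as it stands.
- The arm moves only by the shell command python3 -m creep 'ROWS' [FORCE]. ROWS is JSON, one flat list of numbers, 7 for each row, row after row: the shift along the tool's x, y, z each as a share of 0.03 m, from -1 to 1, then the turn, a rotation vector about the tool's x, y, z each as a share of 0.12 rad, from -1 to 1, then the opening, from 0 (shut) to 1 (fully open). A call has 1 to 5 rows; each row shifts and turns the commanded pose from where the row before left it, along the tool's axes as they then stand; what a row does not reach is not made up. A row lasts 1/8 s, in which the tool goes at most 62.5 mm and 10.7 degrees, less where a joint would pass 70% of its speed; a pose out of reach is approached as far as the arm can. A call with a number of a shift or a turn outside -1 to 1 is refused whole. A call with a gripper value outside its range is refused whole. The fingers move at their own pace and stop on an object; FORCE is the grip in N (left out, the last holds). Time passes only in rows, so rows that do not move let the fingers close. It gives the time, the measured TCP pose, the force, the opening and the grip force at its end, in the units of the state.
- manip.observe(): the state, without advancing time (a new reading comes with each control period).
- manip.capture(name): name is "side" or "top"; returns (picture, depth): 384x512x3 uint8, red, green, blue; 384x512 float32, m along the optical axis (not along the pixel's ray), 0 where there is no reading.
- manip.get_calibration(name): a dict with "fx", "fy", "cx", "cy" (pixels), "k1" (the pictures are not rectified: a ray, as slopes to the right and down, at radius r is drawn at 1 + k1 r^2 times it, then the intrinsics apply), "pose" (4x4, takes a point from camera to world coordinates). Camera axes: x right, y up, looking along -z (the intrinsics and any distortion apply to the point x, -y, -z); pixel columns grow to the right and rows downward; lengths in m; the calibration is good to about 2 mm. A picture is of the moment at which its call begins. get_calibration takes no time and is no camera call.
- manip.close_job(): hands the job in; it is judged then, once.
The state is a dict: "time": time; "q": joint angles; "joint_vel": joint speeds; "tau": joint torques, N m; "tool_pos": TCP position; "eef_rot": TCP orientation; "force": force on the tool from outside, world axes, zero at the start; "torque": the same for the moment, N m; "opening": finger opening in m; "grasp_force": force on a finger pad.
Only numpy, scipy, OpenCV 4.12 (cv2) and the standard library are available. Lean on these libraries where they do the work, as an engineer would, in place of code of your own. Each camera call takes 0.05 s, during which the arm holds its last target. There are 200 camera calls.

## Working session

There is one attempt and no reset: what is moved stays moved. The work goes in short steps, Python scripts to look and compute and a shell command to move; the robot and the scene stay as the last step left them, time stands still between calls to the robot, and variables do not carry over. Pictures are saved under pics/ and viewed, at most 12 in all, crops included, and the job is handed in when it is done.

```bash
ls; mkdir -p pics; cat > h.py <<'E'
import numpy as np, cv2
from rig import manip
from scipy.spatial.transform import Rotation as R
def cap(n, name):
    im, d = manip.capture(n); np.savez(f'pics/{name}.npz', im=im, d=d)
    cv2.imwrite(f'pics/{name}.png', im[:,:,::-1]); return im, d
def ray(n, uv):
    c = manip.get_calibration(n); uv = np.atleast_2d(np.array(uv, float))
    K = np.array([[c['fx'],0,c['cx']],[0,c['fy'],c['cy']],[0,0,1]])
    p = cv2.undistortPoints(uv[:,None], K, np.array([c['k1'],0,0,0,0.]))[:,0]
    T = np.array(c['pose']); d = np.c_[p[:,0], -p[:,1], -np.ones(len(p))] @ T[:3,:3].T
    return T[:3,3], d
def plane(n, uv, z):
    o, d = ray(n, uv); return o + d*((z-o[2])/d[:,2])[:,None]
def depthpt(n, uv, D):
    uv = np.atleast_2d(uv); o, d = ray(n, uv)
    return o + d*D[uv[:,1].astype(int), uv[:,0].astype(int)][:,None]
E
python3 - <<'E'
from h import *
for n in ('side','top'):
    cap(n, n+'0'); c=manip.get_calibration(n); print(n,{k:np.round(v,3).tolist() for k,v in c.items()})
s=manip.observe(); print({k:np.round(v,3).tolist() for k,v in s.items()})
E
```

```text
pics
side {'fx': 494.784, 'fy': 494.784, 'cx': 257.631, 'cy': 196.216, 'k1': -0.204, 'pose': [[0.858, -0.288, 0.425, 1.142], [0.514, 0.491, -0.704, -0.977], [-0.006, 0.822, 0.569, 0.829], [0.0, 0.0, 0.0, 1.0]]}
top {'fx': 393.52, 'fy': 393.52, 'cx': 262.976, 'cy': 191.453, 'k1': -0.013, 'pose': [[-0.024, 0.989, -0.146, 0.467], [-1.0, -0.024, 0.001, -0.084], [-0.003, 0.146, 0.989, 0.99], [0.0, 0.0, 0.0, 1.0]]}
{'time': 0.1, 'q': [1.099, 0.246, 1.559, -0.0, 1.339, -0.174], 'joint_vel': [0.001, -0.001, -0.002, 0.002, -0.001, -0.0], 'tau': [0.0, -43.067, -32.713, -0.0, 0.003, 0.0], 'tool_pos': [0.19, 0.621, 0.247], 'eef_rot': [-0.466, -3.106, 0.003], 'force': [0.103, 1.044, -0.283], 'torque': [0.038, -0.027, -0.018], 'grasp_force': 0.0, 'opening': 0.085}
```

View pics/side0.png

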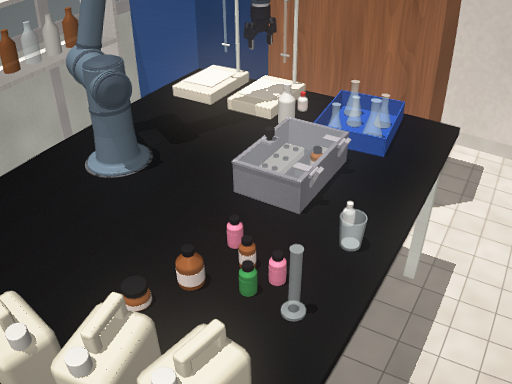

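View pics/top0.png

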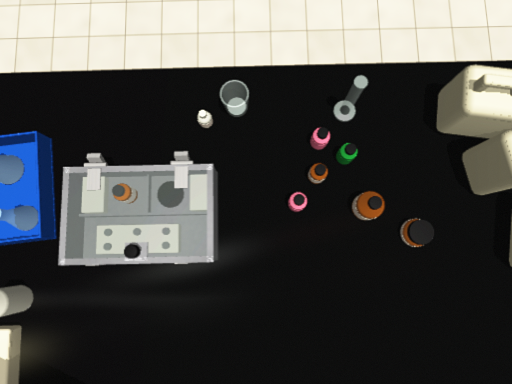

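The top view shows the case at about cols 60–217, rows 165–264. The knob is at (132,251), the kept bottle at (122,192), the pad at (171,194), and the bench bottle at (318,172) between pink and green look-alikes. In the side view the bench bottle is at (247,252) and the case is near (292,165). Next I measure them.

```bash
cat > m.py <<'E'
from h import *
def cloud(n,f):
    z=np.load(f'pics/{f}.npz'); D=z['d']; v,u=np.mgrid[:384,:512]
    P=depthpt(n,np.c_[u.ravel(),v.ravel()],D).reshape(384,512,3); P[D==0]=np.nan; return z['im'],P
def tri(uvt,uvs):
    o1,d1=ray('top',uvt); o2,d2=ray('side',uvs); d1=d1[0];d2=d2[0]
    t=np.linalg.lstsq(np.c_[d1,-d2],o2-o1,rcond=None)[0]
    a=o1+t[0]*d1;b=o2+t[1]*d2; return (a+b)/2, np.linalg.norm(a-b)
E
python3 - <<'E'
from m import *
for n in ('top','side'):
    im,P=cloud(n,n+'0')
    hsv=cv2.cvtColor(im,cv2.COLOR_RGB2HSV)
    m=cv2.inRange(hsv,(5,120,50),(20,255,255))
    k,l,st,c=cv2.connectedComponentsWithStats(m)
    print(n)
    for i in range(1,k):
        if st[i,4]>25:
            q=P[l==i]; print(' amber',st[i].tolist(),np.round(c[i]),np.round(np.nanmedian(q,0),3),np.round(np.nanmax(q[:,2]),3))
    w=(np.abs(P[...,0]-0.5)<0.5)&(P[...,2]>0.068)&(P[...,2]<0.11)
    k,l,st,c=cv2.connectedComponentsWithStats(w.astype(np.uint8))
    for i in range(1,k):
        if st[i,4]>25:
            q=P[l==i]; print(' high',st[i].tolist(),np.round(c[i]),np.round(np.nanmedian(q,0),3),np.round(np.nanmin(q,0),3),np.round(np.nanmax(q,0),3))
    w=(np.abs(P[...,0]-0.5)<0.5)&(P[...,2]>0.111)&(P[...,2]<0.16)
    k,l,st,c=cv2.connectedComponentsWithStats(w.astype(np.uint8))
    for i in range(1,k):
        if st[i,4]>25:
            q=P[l==i]; print(' vhigh',st[i].tolist(),np.round(c[i]),np.round(np.nanmedian(q,0),3),np.round(np.nanmin(q,0),3),np.round(np.nanmax(q,0),3))
im,_=cloud('top','top0'); a=cv2.resize(im[140:275,45:225],None,fx=4,fy=4,interpolation=cv2.INTER_CUBIC)
cv2.imwrite('pics/c1.png',a[:,:,::-1])
im,_=cloud('side','side0'); a=cv2.resize(im[105:305,210:360],None,fx=3,fy=3,interpolation=cv2.INTER_CUBIC)
cv2.imwrite('pics/c2.png',a[:,:,::-1])
E
```

```text
top
 amber [310, 163, 18, 18, 161] [318. 172.] [ 0.644 -0.214  0.065] 0.091
 amber [114, 184, 17, 17, 123] [124. 193.] [0.599 0.229 0.108] 0.112
 amber [356, 191, 29, 28, 490] [369. 205.] [ 0.561 -0.328  0.075] 0.11
 amber [403, 219, 20, 28, 156] [409. 234.] [ 0.496 -0.434  0.032] 0.057
 high [444, 76, 68, 57, 714] [464. 115.] [ 0.755 -0.545  0.09 ] [ 0.733 -0.668  0.068] [ 0.866 -0.53   0.11 ]
 high [220, 80, 28, 30, 322] [234.  93.] [ 0.851 -0.02   0.088] [ 0.805 -0.053  0.068] [0.875 0.013 0.095]
 high [344, 96, 12, 12, 78] [348. 102.] [ 0.81  -0.293  0.09 ] [ 0.806 -0.309  0.068] [ 0.827 -0.287  0.11 ]
 high [199, 110, 7, 7, 39] [202. 113.] [0.799 0.058 0.072] [0.792 0.051 0.068] [0.808 0.066 0.076]
 high [315, 127, 13, 15, 127] [322. 133.] [ 0.737 -0.228  0.087] [ 0.723 -0.243  0.068] [ 0.753 -0.214  0.091]
 high [0, 131, 42, 112, 396] [ 30. 187.] [0.624 0.457 0.071] [0.498 0.437 0.068] [0.765 0.551 0.076]
 high [472, 141, 30, 52, 511] [483. 169.] [ 0.641 -0.599  0.089] [ 0.588 -0.645  0.068] [ 0.706 -0.589  0.11 ]
 high [342, 143, 14, 14, 134] [349. 149.] [ 0.696 -0.291  0.086]
[... 5530 characters left out ...]
6 0.195 0.136] [0.456 0.185 0.111] [0.489 0.217 0.148]
 vhigh [343, 138, 8, 7, 32] [346. 141.] [0.689 0.294 0.116] [0.683 0.281 0.111] [0.695 0.318 0.122]
 vhigh [316, 167, 8, 8, 35] [319. 170.] [0.69  0.099 0.115] [0.683 0.084 0.112] [0.696 0.12  0.119]
 vhigh [289, 259, 14, 22, 225] [295. 270.] [ 0.826 -0.309  0.135] [ 0.809 -0.314  0.111] [ 0.835 -0.294  0.16 ]
 vhigh [125, 331, 35, 53, 526] [145. 361.] [ 0.714 -0.639  0.143] [ 0.698 -0.704  0.112] [ 0.746 -0.59   0.16 ]
 vhigh [0, 341, 61, 43, 928] [ 34. 369.] [ 0.564 -0.768  0.142] [ 0.513 -0.82   0.111] [ 0.573 -0.702  0.16 ]
 vhigh [221, 356, 30, 28, 378] [240. 373.] [ 0.867 -0.58   0.147] [ 0.857 -0.621  0.111] [ 0.87  -0.549  0.16 ]
```

View pics/c1.png

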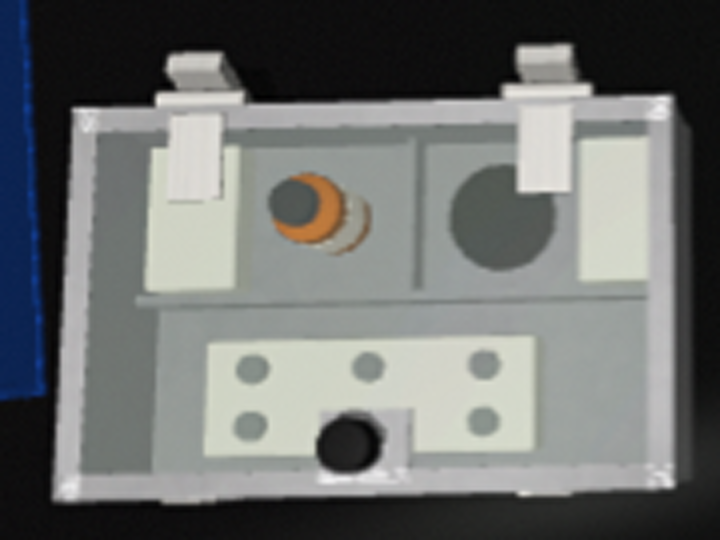

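View pics/c2.png

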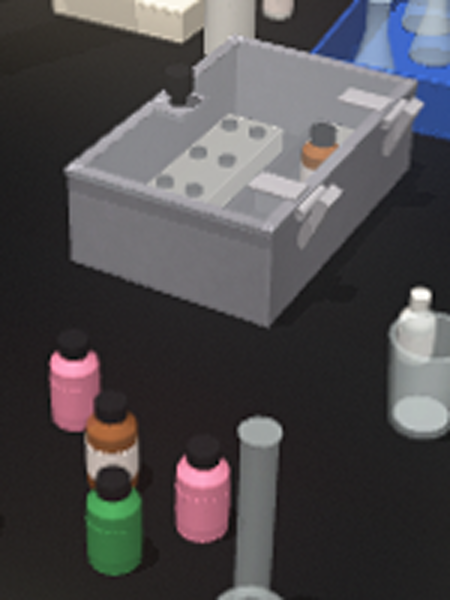

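The crops show the following:
- **Lid and case:** the clear lid is shut, with the knob at top-view px (132,251). The rim corners are at crop (72,105), (672,97), (672,487) and (55,500).
- **Pad:** centred at crop (502,217), which is px (170.5,194).
- **Bench bottle:** a pink bottle stands on either side of it, and the green one is in front.

Next I compute the case pose and the first move.

```bash
cat >> m.py <<'E'
def go(pos, rot, cur=None):
    """remaining shift/turn in row units, tool frame"""
    s=manip.observe(); p,r=(s['tool_pos'],R.from_rotvec(s['eef_rot'])) if cur is None else cur
    print(' turn/.12',np.round((r.inv()*rot).as_rotvec()/.12,2),' shift now-frame',np.round(r.inv().apply(np.array(pos)-p)/.03,2),' shift after turn',np.round(rot.inv().apply(np.array(pos)-p)/.03,2))
def tool(head, tilt):
    """tool z tilted from straight down by tilt toward heading head; tool y horizontal"""
    z=np.array([np.sin(tilt)*np.cos(head),np.sin(tilt)*np.sin(head),-np.cos(tilt)]); y=np.array([-np.sin(head),np.cos(head),0])
    return R.from_matrix(np.c_[np.cross(y,z),y,z])
E
python3 - <<'E'
from m import *
im,P=cloud('top','top0')
c=np.array([(72,105),(672,97),(672,487),(55,500)])/4.+[45-.375,140-.375]
for z in (.1,.107): 
    p=plane('top',c,z); print(np.round(p,3).tolist(), 'centre',np.round(p.mean(0),4))
w=(P[...,2]>.095)&(P[...,2]<.12)&(P[...,0]>.43)&(P[...,0]<.655)&(P[...,1]>0)&(P[...,1]<.4)
q=P[w][:,:2].astype(np.float32); print('lid rect',cv2.minAreaRect(q), np.nanmedian(P[w][:,2]))
print('pad z.01',plane('top',[(502/4+44.6,217/4+139.6)],.010))
kt=np.nanmedian(P[247:256,128:137],(0,1)); print('knob top depth',kt)
print('knob tri',tri((132,251),(269,132)), plane('top',[(132,250.5)],.1445))
print('cap tri',tri((319,170),(246,240.5)))
ims,Ps=cloud('side','side0')
print('cap depth',np.nanmedian(P[167:173,316:322],(0,1)))
print('cap side plane', plane('side',[(246,239)],.08), plane('top',[(319,170)],.083))
go([.47,.199,.23],tool(0,0))
E
```

```text
[[0.67, 0.378, 0.1], [0.666, 0.03, 0.1], [0.444, 0.031, 0.1], [0.444, 0.377, 0.1]] centre [0.5559 0.2039 0.1   ]
[[0.668, 0.375, 0.107], [0.664, 0.029, 0.107], [0.444, 0.03, 0.107], [0.444, 0.373, 0.107]] centre [0.5552 0.2017 0.107 ]
lid rect ((0.5482314229011536, 0.20184871554374695), (0.2134874165058136, 0.34641656279563904), 0.009445334784686565) 0.10815197621562866
pad z.01 [[0.61145916 0.14893353 0.01      ]]
knob top depth [0.47060377 0.19691296 0.14584788]
knob tri (array([0.47087944, 0.20207608, 0.12997255]), np.float64(0.000536624290436888)) [[0.47166043 0.19710126 0.1445    ]]
cap tri (array([ 0.65009921, -0.21877551,  0.07660841]), np.float64(8.583475496996089e-05))
cap depth [ 0.64974219 -0.21707936  0.08704661]
cap side plane [[ 0.64940684 -0.21746007  0.08      ]] [[ 0.64878472 -0.21785839  0.083     ]]
 turn/.12 [-0.01 -0.   -2.48]  shift now-frame [-13.03 -10.71   0.59]  shift after turn [ -9.32 -14.07   0.58]
```

Measurements agree: case centre (0.555, 0.202), hinge x 0.665, knob (0.470, 0.198, ~0.1315), pad (0.611, 0.149), bottle (0.649, −0.218). Moving to above the knob.

```bash
python3 -m creep '[0,0,0,0,0,-0.83,1, 0,-0.5,0,0,0,-0.83,1, 0,-1,0,0,0,-0.82,1, -0.7,-1,0,0,0,0,1, -0.7,-1,0,0,0,0,1]' 
python3 -m creep '[-0.7,-1,0,0,0,0,1,-0.7,-1,0,0,0,0,1,-0.7,-1,0,0,0,0,1,-0.7,-1,0,0,0,0,1,-0.7,-1,0,0,0,0,1]'
python3 -m creep '[-0.7,-1,0,0,0,0,1,-0.7,-1,0,0,0,0,1,-0.7,-1,0,0,0,0,1,-0.7,-1,0,0,0,0,1,-0.7,-1,0,0,0,0,1]'
python3 -c "
from m import *
print(manip.observe()['q'])
go([.470,.198,.190],tool(0,0)); go([.470,.198,.133],tool(0,0))"
```

```text
time: 0.72
tool_pos: [0.2268, 0.5157, 0.2478]
eef_rot: [0.001, -3.141, 0.001]
force: [0.4, 0.6, 0.7]
opening: 0.0852
grasp_force: 0.0
time: 1.35
tool_pos: [0.3321, 0.3656, 0.2479]
eef_rot: [-0.0, -3.141, 0.001]
force: [-0.6, 0.5, -0.3]
opening: 0.0851
grasp_force: 0.0
time: 1.98
tool_pos: [0.437, 0.2157, 0.2479]
eef_rot: [-0.0, -3.141, 0.0]
force: [1.1, 0.8, -0.3]
opening: 0.0852
grasp_force: 0.0
[ 2.25239795e-01 -1.45480502e-01  1.96423960e+00  1.70495806e-05
  1.32347273e+00 -1.34528616e+00]
 turn/.12 [-0.   -0.01 -0.  ]  shift now-frame [-1.1  -0.59  1.93]  shift after turn [-1.1  -0.59  1.93]
 turn/.12 [-0.   -0.01 -0.  ]  shift now-frame [-1.1  -0.59  3.83]  shift after turn [-1.1  -0.59  3.83]
```

```bash
python3 -m creep '[-0.55,-0.3,0.95,0,0,0,1,-0.55,-0.3,0.95,0,0,0,1,0,0,0.8,0,0,0,1,0,0,0.8,0,0,0,1,0,0,0.33,0,0,0,1]' 20
python3 -m creep '[0,0,0,0,0,0,0.2,0,0,0,0,0,0,0.2,0,0,0,0,0,0,0.2,0,0,0,0,0,0,0.2]' 20
python3 - <<'E'
from m import *
s=manip.observe(); p0=np.array(s['tool_pos']); g=p0-np.array([0,0,-.002])
H=np.array([.665,.1005]); print(p0)
a=np.arange(0,1.051,.105); r0=np.array([.195,.031])
x=H[0]-(.195*np.cos(a)-.031*np.sin(a)); z=H[1]+.195*np.sin(a)+.031*np.cos(a)
print(np.round(np.c_[-np.diff(x),-np.diff(z)]/.03,2).tolist())
E
```

```text
time: 2.6
tool_pos: [0.4686, 0.1985, 0.1316]
eef_rot: [-0.0, -3.138, 0.001]
force: [-0.3, 0.3, -0.3]
opening: 0.0855
grasp_force: 0.0
time: 3.1
tool_pos: [0.4704, 0.2021, 0.1351]
eef_rot: [0.002, 3.139, 0.013]
force: [-0.5, 15.2, 0.5]
opening: 0.0293
grasp_force: 24.5
[0.47039991 0.20211198 0.1350774 ]
[[-0.14, -0.68], [-0.21, -0.66], [-0.28, -0.63], [-0.35, -0.6], [-0.41, -0.56], [-0.46, -0.51], [-0.51, -0.46], [-0.56, -0.4], [-0.6, -0.34], [-0.63, -0.28]]
```

```bash
python3 -m creep '[0,0.12,-0.1,0,0,0,0.2,-0.14,0,-0.68,0,0,0,0.2,-0.21,0,-0.66,0,0,0,0.2,-0.28,0,-0.63,0,0,0,0.2]'
python3 -m creep '[-0.35,0,-0.6,0,0,0,0.2,-0.41,0,-0.56,0,0,0,0.2,-0.46,0,-0.51,0,0,0,0.2]'
python3 - <<'E'
from m import *
s=manip.observe(); print(s['tool_pos'],R.from_rotvec(s['eef_rot']).as_matrix()[:,2],s['opening'])
E
```

```text
time: 3.6
tool_pos: [0.4893, 0.2023, 0.1963]
eef_rot: [0.0, 3.14, -0.0]
force: [6.8, 0.5, -5.1]
opening: 0.029
grasp_force: 22.6
time: 3.98
tool_pos: [0.5254, 0.2022, 0.2459]
eef_rot: [-0.001, -3.14, 0.001]
force: [3.6, -1.3, -5.0]
opening: 0.0294
grasp_force: 21.9
[0.52537942 0.20215617 0.24594672] [-1.12840200e-03 -4.37079710e-04 -9.99999268e-01] 0.029367095495693503
```

```bash
python3 -m creep '[-0.51,0,-0.46,0,0,0,0.2,-0.56,0,-0.4,0,0,0,0.2,-0.6,0,-0.34,0,0,0,0.2,-0.5,0,-0.22,0,0,0,0.2]'
python3 -m creep '[-0.1,0,-0.05,0,0,0,0.2,0,0,0,0,0,0,0.2]'
```

```text
time: 4.47
tool_pos: [0.5906, 0.202, 0.2888]
eef_rot: [-0.001, -3.14, 0.001]
force: [1.0, -0.8, -1.2]
opening: 0.0291
grasp_force: 21.1
time: 4.72
tool_pos: [0.593, 0.202, 0.2897]
eef_rot: [-0.001, -3.141, 0.001]
force: [-0.4, -2.1, -0.2]
opening: 0.0292
grasp_force: 21.8
```

```bash
python3 -m creep '[0,0,0,0,0,0,1,0,0,0,0,0,0,1,0,0,0,0,0,0,1]'
python3 -m creep '[0,0,-0.7,0,0,0,1,0,0,-1,0,0,0,1,0,-0.5,-1,0,0,0,1,0.3,-1,-0.3,0,0,0,1,0.3,-1,0,0,0,0,1]'
python3 -m creep '[0.3,-1,0,0,0,0,1,0.3,-1,0,0,0,0,1,0.3,-1,0,0,0,0,1,0.3,-1,0,0,0,0,0.7,0.3,-1,0,0,0,0,0.7]'
python3 - <<'E'
from m import *
im,_=cap('side','side1'); cap('top','top1')
for n in ('top','side'):
    im,P=cloud(n,n+'1')
    w=(P[...,2]>.13)&(P[...,2]<.285)&(P[...,0]>.54)&(P[...,0]<.66)&(P[...,1]>.03)&(P[...,1]<.38)
    q=P[w]; print(n,len(q),np.round(np.nanpercentile(np.arctan2(q[:,2]-.1005,.665-q[:,0]),[5,25,50,75,95]),3))
im,P=cloud('top','top1')
for z0,z1,nm in ((.002,.02,'floor'),):
    print('floor z near pad',np.nanmedian(P[190:198,167:174],(0,1)))
E
```

```text
time: 5.1
tool_pos: [0.5931, 0.2025, 0.2898]
eef_rot: [-0.0, 3.141, 0.0]
force: [-1.0, -0.5, 0.5]
opening: 0.0817
grasp_force: 0.0
time: 5.72
tool_pos: [0.5757, 0.1268, 0.3832]
eef_rot: [-0.001, 3.137, 0.0]
force: [0.8, 0.7, 0.0]
opening: 0.0854
grasp_force: 0.0
time: 6.35
tool_pos: [0.5301, -0.0236, 0.3817]
eef_rot: [0.0, 3.139, -0.001]
force: [0.3, 0.0, 0.4]
opening: 0.0597
grasp_force: 0.0
top 2383 [1.087 1.093 1.106 1.141 1.245]
side 4086 [1.079 1.094 1.112 1.151 1.268]
floor z near pad [ 0.51665889 -0.0045305   0.65597636]
```

View pics/side1.png

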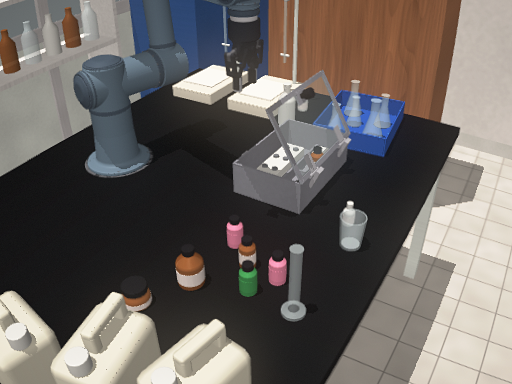

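View pics/top1.png

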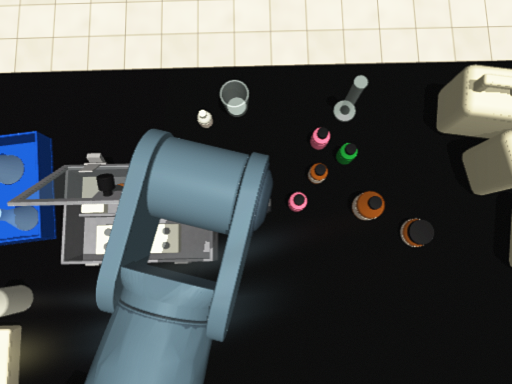

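The side view shows the lid open, its plate edges from (345,145) up to (322,75), and the bottles untouched. In the top view the arm covers the pad, and the bench bottle is still at (318,172). Next is the tilted pre-grasp.

```bash
python3 - <<'E'
from m import *
T=tool(.33,.7); z=T.as_matrix()[:,2]; B=np.array([.649,-.2175,.048])
print(B+.002*z-.13*z); go(B+.002*z-.13*z,T)
T2=tool(0,.7); print((T.inv()*T2).as_rotvec()/.12, (tool(0,0).inv()*tool(0,.7)).as_rotvec()/.12)
E
```

```text
[ 0.57098948 -0.24422054  0.1458998 ]
 turn/.12 [-0.98 -5.76 -2.66]  shift now-frame [-1.37 -7.31  7.87]  shift after turn [ 5.89 -7.37  5.31]
[1.77159864e+00 9.29397257e-16 2.10331602e+00] [ 0.         -5.83333333  0.        ]
```

```bash
python3 -m creep '[0,0,0,-0.163,-0.96,-0.443,0.62,0,0,0,-0.163,-0.96,-0.443,0.62,0,0,0,-0.163,-0.96,-0.443,0.62,0,0,0,-0.163,-0.96,-0.443,0.62,0,0,0,-0.163,-0.96,-0.443,0.62]'
python3 -m creep '[0,0,0,-0.163,-0.96,-0.443,0.62,0.74,-0.92,0.66,0,0,0,0.62,0.74,-0.92,0.66,0,0,0,0.62,0.74,-0.92,0.66,0,0,0,0.62,0.74,-0.92,0.66,0,0,0,0.62]'
python3 -m creep '[0.74,-0.92,0.66,0,0,0,0.62,0.74,-0.92,0.66,0,0,0,0.62,0,0,0,0,0,0,0.62]'
python3 - <<'E'
from m import *
T=tool(.33,.7); z=T.as_matrix()[:,2]; B=np.array([.649,-.2175,.048])
print(manip.observe()['q'].round(2)); go(B+.002*z-.13*z,T); go(B+.002*z,T)
E
```

```text
time: 7.08
tool_pos: [0.5306, -0.0217, 0.3817]
eef_rot: [-0.353, 2.534, 0.128]
force: [0.7, 0.6, -0.2]
opening: 0.0529
grasp_force: 0.0
time: 7.7
tool_pos: [0.5603, -0.1087, 0.2806]
eef_rot: [-0.36, 2.459, 0.13]
force: [0.2, 0.4, 1.0]
opening: 0.0532
grasp_force: 0.0
time: 8.07
tool_pos: [0.5774, -0.1402, 0.2404]
eef_rot: [-0.312, 2.51, 0.112]
force: [0.1, -0.4, -0.5]
opening: 0.053
grasp_force: 0.0
[-0.61 -0.11  2.03  0.61  0.89 -2.74]
 turn/.12 [-0.34 -0.7  -0.57]  shift now-frame [ 2.67 -3.34  1.93]  shift after turn [ 3.04 -3.21  1.55]
 turn/.12 [-0.34 -0.7  -0.57]  shift now-frame [ 2.32 -3.15  6.24]  shift after turn [ 3.04 -3.21  5.89]
```

Joint 6 reached its range limit, so I'll use the equivalent grasp with the tool turned half a turn.

```bash
python3 -m creep '[0,0,0,0,0,1,0.62,0,0,0,0,0,1,0.62,0,0,0,0,0,1,0.62,0,0,0,0,0,1,0.62,0,0,0,0,0,1,0.62]' | head -3
python3 -m creep '[0,0,0,0,0,1,0.62,0,0,0,0,0,1,0.62,0,0,0,0,0,1,0.62,0,0,0,0,0,1,0.62,0,0,0,0,0,1,0.62]' | head -3
python3 -m creep '[0,0,0,0,0,1,0.62,0,0,0,0,0,1,0.62,0,0,0,0,0,1,0.62,0,0,0,0,0,1,0.62,0,0,0,0,0,1,0.62]' | head -3
python3 -m creep '[0,0,0,0,0,1,0.62,0,0,0,0,0,1,0.62,0,0,0,0,0,1,0.62,0,0,0,0,0,1,0.62,0,0,0,0,0,1,0.62]' | head -3
python3 -m creep '[0,0,0,0,0,1,0.62,0,0,0,0,0,1,0.62,0,0,0,0,0,1,0.62,0,0,0,0,0,1,0.62,0,0,0,0,0,1,0.62]' | head -3
python3 - <<'E'
from m import *
T=tool(.33,.7)*R.from_euler('z',np.pi); z=T.as_matrix()[:,2]; B=np.array([.649,-.2175,.048])
print(manip.observe()['q'].round(2)); go(B+.002*z-.13*z,T); go(B+.002*z,T)
E
```

```text
time: 8.7
tool_pos: [0.5775, -0.1398, 0.2428]
eef_rot: [0.452, 2.519, 0.347]
time: 9.32
tool_pos: [0.5775, -0.1398, 0.2428]
eef_rot: [1.207, 2.333, 0.565]
time: 9.95
tool_pos: [0.5775, -0.1398, 0.2428]
eef_rot: [1.914, 1.945, 0.752]
time: 10.58
tool_pos: [0.5775, -0.1398, 0.2428]
eef_rot: [2.523, 1.357, 0.892]
time: 11.2
tool_pos: [0.5775, -0.1398, 0.2428]
eef_rot: [-2.899, -0.568, -0.943]
[-0.61 -0.12  2.03  0.61  0.89  0.26]
 turn/.12 [0.31 0.7  0.59]  shift now-frame [-3.17  2.93  1.99]  shift after turn [-3.1   3.22  1.61]
 turn/.12 [0.31 0.7  0.59]  shift now-frame [-2.8   2.78  6.31]  shift after turn [-3.1   3.22  5.95]
```

```bash
python3 -m creep '[0,0,0,0.31,0.7,0.59,0.62,-0.78,0.8,0.4,0,0,0,0.62,-0.78,0.8,0.4,0,0,0,0.62,-0.78,0.8,0.4,0,0,0,0.62,-0.78,0.8,0.4,0,0,0,0.62]'
python3 -m creep '[0,0,0,0,0,0,0.62]'
python3 - <<'E'
from m import *
T=tool(.33,.7)*R.from_euler('z',np.pi); z=T.as_matrix()[:,2]; B=np.array([.649,-.2175,.048])
print(manip.observe()['q'].round(2)); go(B+.002*z,T)
im,_=cap('side','side2'); cv2.imwrite('pics/c3.png',cv2.resize(im[120:320,130:330],None,fx=3,fy=3)[:,:,::-1])
E
```

```text
time: 11.82
tool_pos: [0.5706, -0.2453, 0.1454]
eef_rot: [-2.812, -0.475, -1.028]
force: [0.0, -0.3, -0.1]
opening: 0.0529
grasp_force: 0.0
time: 11.95
tool_pos: [0.5697, -0.2452, 0.1438]
eef_rot: [-2.812, -0.47, -1.024]
force: [0.3, -0.2, -0.4]
opening: 0.053
grasp_force: 0.0
[-0.83  0.15  1.99  0.86  0.89 -0.11]
 turn/.12 [-0.01  0.01  0.01]  shift now-frame [ 0.09 -0.01  4.31]  shift after turn [ 0.08 -0.02  4.31]
```

View pics/c3.png

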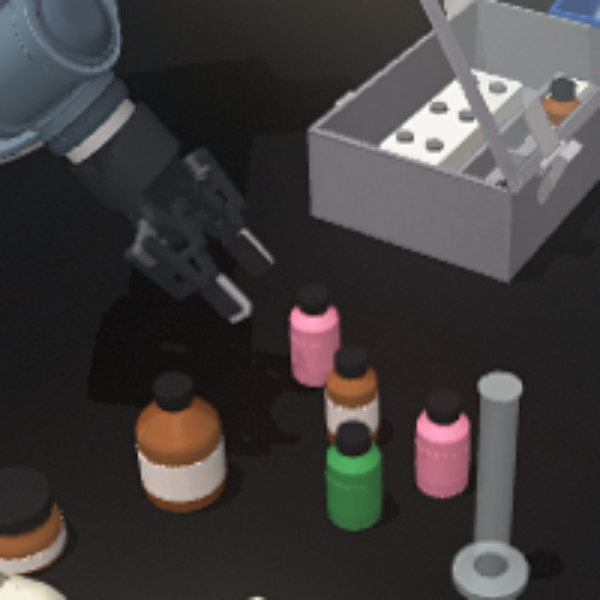

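The crop shows the gripper tilted above and behind the bench bottle (crop (350,395)). It clears the pink and large bottles. Going in.

```bash
python3 -m creep '[0.08,0,0.9,0,0,0,0.62,0,0,0.9,0,0,0,0.62,0,0,0.9,0,0,0,0.62,0,0,0.9,0,0,0,0.62,0,0,0.7,0,0,0,0.62]'
python3 - <<'E'
from m import *
T=tool(.33,.7)*R.from_euler('z',np.pi); z=T.as_matrix()[:,2]; B=np.array([.649,-.2175,.048])
print(manip.observe()['q'].round(2)); go(B+.002*z,T)
E
python3 -m creep '[0,0,0,0,0,0,0.62,0,0,0,0,0,0,0.35,0,0,0,0,0,0,0.35,0,0,0,0,0,0,0.35,0,0,0,0,0,0,0.35]' 25
python3 - <<'E'
from m import *
s=manip.observe(); T=tool(.33,.7)*R.from_euler('z',np.pi); z=T.as_matrix()[:,2]; B=np.array([.649,-.2175,.048])
go(B+.002*z,T); print(s['tool_pos']-B-.002*z)
E
```

```text
time: 12.62
tool_pos: [0.6521, -0.2162, 0.049]
eef_rot: [-2.811, -0.476, -1.029]
force: [0.1, -0.7, -0.1]
opening: 0.053
grasp_force: 0.0
[-0.68  0.43  1.85  1.    0.71 -0.19]
 turn/.12 [ 0.   -0.01  0.05]  shift now-frame [-0.11  0.01  0.02]  shift after turn [-0.11  0.01  0.02]
time: 13.25
tool_pos: [0.6506, -0.2175, 0.0487]
eef_rot: [-2.811, -0.472, -1.028]
force: [-1.2, 2.3, 6.4]
opening: 0.0408
grasp_force: 28.3
 turn/.12 [ 0.   -0.01  0.02]  shift now-frame [-0.05 -0.02  0.05]  shift after turn [-0.05 -0.02  0.05]
[ 0.000415   -0.00041769  0.00218459]
```

```bash
python3 - <<'E'
from m import *
s=manip.observe(); p=np.array(s['tool_pos']); r=R.from_rotvec(s['eef_rot']); F=R.from_euler('z',np.pi)
up=p+[0,0,.135]; T=tool(0,.7)*F
go(up,r); go(up,T,(up,r)); off=.0013; dz=.0487
way=[up]+[np.array([x+off,.149,z+dz]) for x,z in ((.515,.12),(.53,.11),(.56,.06),(.585,.045),(.611,.03),(.611,.0105))]
for a,b in zip(way,way[1:]): print(b.round(3)); go(b,T,(a,T))
E
```

```text
turn/.12 [0. 0. 0.]  shift now-frame [ 2.9   0.01 -3.44]  shift after turn [ 2.9   0.01 -3.44]
 turn/.12 [-1.77 -0.01  2.12]  shift now-frame [0. 0. 0.]  shift after turn [0. 0. 0.]
[0.516 0.149 0.169]
 turn/.12 [0. 0. 0.]  shift now-frame [ -3.75 -12.22  -2.5 ]  shift after turn [ -3.75 -12.22  -2.5 ]
[0.531 0.149 0.159]
 turn/.12 [0. 0. 0.]  shift now-frame [0.17 0.   0.58]  shift after turn [0.17 0.   0.58]
[0.561 0.149 0.109]
 turn/.12 [0. 0. 0.]  shift now-frame [-0.31 -0.    1.92]  shift after turn [-0.31 -0.    1.92]
[0.586 0.149 0.094]
 turn/.12 [0. 0. 0.]  shift now-frame [0.32 0.   0.92]  shift after turn [0.32 0.   0.92]
[0.612 0.149 0.079]
 turn/.12 [0. 0. 0.]  shift now-frame [0.34 0.   0.94]  shift after turn [0.34 0.   0.94]
[0.612 0.149 0.059]
 turn/.12 [0. 0. 0.]  shift now-frame [-0.42 -0.    0.5 ]  shift after turn [-0.42 -0.    0.5 ]
```

```bash
python3 -m creep '[0.4,0,-0.47,0,0,0,0.35,0.6,0,-0.72,0,0,0,0.35,0.6,0,-0.72,0,0,0,0.35,0.6,0,-0.72,0,0,0,0.35,0.7,0,-0.81,0,0,0,0.35]'
python3 -m creep '[0,0,0,-0.59,0,0.71,0.35,0,0,0,-0.59,0,0.71,0.35,0,0,0,-0.59,0,0.7,0.35,-0.6,-0.8,-0.4,0,0,0,0.35,-0.6,-0.8,-0.4,0,0,0,0.35]'
python3 -m creep '[-0.6,-0.8,-0.4,0,0,0,0.35,-0.6,-0.8,-0.4,0,0,0,0.35,-0.6,-0.8,-0.4,0,0,0,0.35,-0.6,-0.8,-0.4,0,0,0,0.35,-0.15,-0.8,-0.1,0,0,0,0.35]'
python3 -m creep '[0,-0.9,0,0,0,0,0.35,0,-0.9,0,0,0,0,0.35,0,-0.9,0,0,0,0,0.35,0,-0.9,0,0,0,0,0.35,0,-0.9,0,0,0,0,0.35]'
python3 - <<'E'
from m import *
cap('top','top3'); cap('side','side3'); print(manip.observe()['q'].round(2))
T=tool(0,.7)*R.from_euler('z',np.pi); go([.516,.149,.169],T)
for n in ('top','side'):
    im,P=cloud(n,n+'3'); a=im[90:290,30:330] if n=='top' else im[60:260,150:450]
    cv2.imwrite(f'pics/c4{n}.png',cv2.resize(a,None,fx=2,fy=2)[:,:,::-1])
a=np.vstack([cv2.imread('pics/c4top.png')[:300],cv2.imread('pics/c4side.png')[:300]]); cv2.imwrite('pics/c4.png',a)
E
```

```text
time: 13.88
tool_pos: [0.649, -0.2169, 0.1814]
eef_rot: [-2.813, -0.471, -1.021]
force: [1.0, 0.8, -1.1]
opening: 0.0411
grasp_force: 27.6
time: 14.5
tool_pos: [0.6057, -0.1683, 0.176]
eef_rot: [2.952, 0.001, 1.073]
force: [0.7, -0.1, -1.4]
opening: 0.0409
grasp_force: 27.6
time: 15.12
tool_pos: [0.5137, -0.0483, 0.1653]
eef_rot: [2.953, -0.0, 1.072]
force: [-0.2, -0.0, -1.6]
opening: 0.0408
grasp_force: 27.6
time: 15.75
tool_pos: [0.5147, 0.0865, 0.1659]
eef_rot: [2.952, 0.001, 1.073]
force: [-0.0, -0.8, -1.3]
opening: 0.0413
grasp_force: 27.6
[-0.07 -0.27  2.34  0.13  0.38  1.4 ]
 turn/.12 [-0.01  0.03  0.03]  shift now-frame [ 0.12 -2.04 -0.05]  shift after turn [ 0.11 -2.04 -0.05]
```

View pics/c4.png

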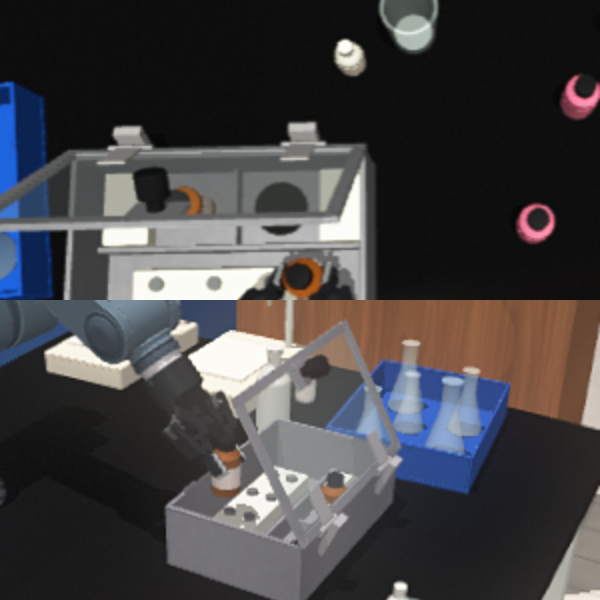

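The bottle is held upright over the case front (cap at top px (181,228)). The pad is still at px (170.5,194) and the lid is open. Checking the bottle's offset in the hand.

```bash
python3 - <<'E'
from m import *
s=manip.observe(); p=np.array(s['tool_pos'])
im,P=cloud('top','top3')
w=(np.abs(P[...,0]-p[0])<.03)&(np.abs(P[...,1]-p[1])<.025)
g=cv2.cvtColor(im,cv2.COLOR_RGB2HSV); am=cv2.inRange(g,(5,120,50),(20,255,255))>0
u0,v0=181,228
for v in range(220,237,2): print(v,[f'{P[v,u,2]:.3f}{"a" if am[v,u] else ""}' for u in range(170,194,2)])
zt=np.nanmedian(P[226:230,179:183,2]); m=w&(np.abs(P[...,2]-zt)<.006)&~am; vv,uu=np.nonzero(m)
print('tcp',p,'cap top z',zt,'centre',np.nanmedian(P[m],0), 'px',uu.min(),uu.max(),vv.min(),vv.max())
E
```

```text
220 ['0.007', '0.010', '0.010', '0.006a', '0.179a', '0.182a', '0.183a', '0.181a', '0.179a', '0.166', '0.008', '0.008']
222 ['0.165', '0.166', '0.009a', '0.204a', '0.202', '0.202', '0.202a', '0.184a', '0.185a', '0.180a', '0.168', '0.136']
224 ['0.175', '0.172', '0.204', '0.205', '0.205', '0.205', '0.204', '0.202', '0.187a', '0.183a', '0.179a', '0.173']
226 ['0.179', '0.180a', '0.204', '0.204', '0.206', '0.204', '0.203', '0.205', '0.195a', '0.183a', '0.181a', '0.179']
228 ['0.186', '0.178a', '0.204', '0.206', '0.203', '0.204', '0.205', '0.205', '0.199a', '0.184a', '0.181a', '0.184']
230 ['0.188', '0.179a', '0.206', '0.206', '0.202', '0.202', '0.204', '0.204', '0.195a', '0.183a', '0.184a', '0.191']
232 ['0.192', '0.173a', '0.205a', '0.203', '0.206', '0.204', '0.205', '0.201a', '0.187a', '0.184a', '0.179a', '0.195']
234 ['0.188', '0.172a', '0.179a', '0.184a', '0.202a', '0.202a', '0.195a', '0.182a', '0.185a', '0.182a', '0.201', '0.201']
236 ['0.182', '0.176', '0.042', '0.180a', '0.185a', '0.184a', '0.185a', '0.181a', '0.181a', '0.208', '0.208', '0.209']
tcp [0.51447618 0.08766013 0.16566609] cap top z 0.20393904907193555 centre [0.51336361 0.08596965 0.20412842] px 165 190 222 237
```

```bash
python3 -m creep '[0.11,-0.7,-0.05,0,0,0,0.35,0,-0.7,0,0,0.03,0.03,0.35,0,-0.71,0,0,0,0,0.35,0.17,0,0.58,0,0,0,0.35,0,0,0,0,0,0,0.35]'
python3 - <<'E'
from m import *
T=tool(0,.7)*R.from_euler('z',np.pi); s=manip.observe(); print(s['q'].round(2)); p=np.array(s['tool_pos'])
for b in ([.5615,.151,.109],[.5865,.151,.094],[.6125,.151,.079],[.6125,.151,.0587]): go(b,T,(p,T)); p=np.array(b)
E
```

```text
time: 16.48
tool_pos: [0.532, 0.1485, 0.1588]
eef_rot: [2.951, -0.005, 1.077]
force: [-0.2, 0.3, -1.6]
opening: 0.0413
grasp_force: 27.6
[ 0.09 -0.15  2.26 -0.18  0.34  1.82]
 turn/.12 [0. 0. 0.]  shift now-frame [-0.32 -0.08  1.9 ]  shift after turn [-0.32 -0.08  1.9 ]
 turn/.12 [0. 0. 0.]  shift now-frame [0.32 0.   0.92]  shift after turn [0.32 0.   0.92]
 turn/.12 [0. 0. 0.]  shift now-frame [0.34 0.   0.94]  shift after turn [0.34 0.   0.94]
 turn/.12 [0. 0. 0.]  shift now-frame [-0.44 -0.    0.52]  shift after turn [-0.44 -0.    0.52]
```

```bash
python3 -m creep '[-0.16,-0.08,0.95,0,0,0,0.35,-0.16,0,0.95,0,0,0,0.35,0.32,0,0.92,0,0,0,0.35,0.34,0,0.94,0,0,0,0.35,0,0,0,0,0,0,0.35]'
python3 - <<'E'
from m import *
T=tool(0,.7)*R.from_euler('z',np.pi); s=manip.observe(); print(s['q'].round(2))
go([.6125,.151,.063],T); go([.6125,.151,.0587],T)
E
```

```text
time: 17.1
tool_pos: [0.6149, 0.1532, 0.0894]
eef_rot: [2.953, -0.01, 1.053]
force: [-0.3, -0.3, -1.3]
opening: 0.0407
grasp_force: 27.6
[ 0.09  0.19  2.07 -0.32  0.21  1.96]
 turn/.12 [ 0.07  0.12 -0.03]  shift now-frame [-0.62  0.07  0.63]  shift after turn [-0.63  0.07  0.62]
 turn/.12 [ 0.07  0.12 -0.03]  shift now-frame [-0.71  0.07  0.74]  shift after turn [-0.72  0.07  0.73]
```

Joint 5 is at its lower limit with heading 0, so I'll back out and come in with a heading of about 0.4 rad, where the wrist has room.

```bash
python3 -m creep '[-0.34,0,-0.94,0,0,0,0.35,-0.32,0,-0.92,0,0,0,0.35,0.16,0,-0.95,0,0,0,0.35,0.16,0.08,-0.95,0,0,0,0.35,0,0,0,0,0,0,0.35]'
python3 - <<'E'
from m import *
T=tool(.4,.7)*R.from_euler('z',np.pi); s=manip.observe(); print(s['q'].round(2)); p=np.array(s['tool_pos'])
go([.53,.15,.160],T)
E
```

```text
time: 17.73
tool_pos: [0.5345, 0.1525, 0.1728]
eef_rot: [2.952, -0.009, 1.061]
force: [0.4, -0.5, -2.0]
opening: 0.041
grasp_force: 27.6
[ 0.11 -0.17  2.24 -0.2   0.39  1.84]
 turn/.12 [ 2.19  0.08 -2.59]  shift now-frame [-0.39  0.08  0.23]  shift after turn [-0.41  0.02  0.22]
```

```bash
python3 -m creep '[0.1,0,0,0.55,0.02,-0.65,0.35,0,0,0,0.55,0.02,-0.65,0.35,0,0,0,0.55,0.02,-0.65,0.35,0,0,0,0.54,0.02,-0.64,0.35,0,0,0,0,0,0,0.35]'
python3 - <<'E'
from m import *
T=tool(.4,.7)*R.from_euler('z',np.pi); s=manip.observe(); print(s['q'].round(2)); p=np.array(s['tool_pos']); o=np.array([0.0012,.0005+.0017,.0487])
for b in ([.53,.149,.11],[.56,.149,.06],[.585,.149,.043],[.611,.149,.025],[.611,.149,.010]): b=np.array(b)+o; print(b.round(4)); go(b,T,(p,R.from_rotvec(s['eef_rot']))); p=b
E
```

```text
time: 18.35
tool_pos: [0.5357, 0.1513, 0.1699]
eef_rot: [-2.805, -0.499, -1.002]
force: [-0.3, 0.2, -1.6]
opening: 0.0406
grasp_force: 27.6
[-0.04 -0.18  2.25  0.55  0.48  0.77]
[0.5312 0.1512 0.1587]
 turn/.12 [ 0.23  0.11 -0.32]  shift now-frame [-0.35 -0.05  0.2 ]  shift after turn [-0.35 -0.05  0.19]
[0.5612 0.1512 0.1087]
 turn/.12 [ 0.23  0.11 -0.32]  shift now-frame [-0.33  0.35  1.88]  shift after turn [-0.37  0.39  1.87]
[0.5862 0.1512 0.0917]
 turn/.12 [ 0.23  0.11 -0.32]  shift now-frame [0.25 0.29 0.93]  shift after turn [0.22 0.32 0.93]
[0.6122 0.1512 0.0737]
 turn/.12 [ 0.23  0.11 -0.32]  shift now-frame [0.25 0.3  0.98]  shift after turn [0.22 0.34 0.97]
[0.6122 0.1512 0.0587]
 turn/.12 [ 0.23  0.11 -0.32]  shift now-frame [-0.32  0.    0.39]  shift after turn [-0.32 -0.    0.38]
```

```bash
python3 -m creep '[-0.35,-0.05,0.2,0.23,0.11,-0.32,0.35,-0.18,0.2,0.93,0,0,0,0.35,-0.18,0.2,0.93,0,0,0,0.35,0,0,0,0,0,0,0.35]'
cat > w.py <<'E'
from m import *
T=tool(.4,.7)*R.from_euler('z',np.pi); s=manip.observe(); print(s['q'].round(2),s['force'].round(1)); p=np.array(s['tool_pos']); o=np.array([0.0012,.0022,.0487])
for b in ([.585,.149,.043],[.611,.149,.025],[.611,.149,.010]): b=np.array(b)+o; go(b,T)
E
python3 w.py
```

```text
time: 18.85
tool_pos: [0.5603, 0.1524, 0.1073]
eef_rot: [-2.773, -0.565, -1.006]
force: [0.1, -0.4, -1.9]
opening: 0.0409
grasp_force: 27.6
[-0.05  0.02  2.21  0.85  0.38  0.4 ] [ 0.1 -0.4 -1.9]
 turn/.12 [-0.02  0.03  0.01]  shift now-frame [0.26 0.37 0.9 ]  shift after turn [0.26 0.37 0.9 ]
 turn/.12 [-0.02  0.03  0.01]  shift now-frame [0.49 0.71 1.87]  shift after turn [0.49 0.71 1.87]
 turn/.12 [-0.02  0.03  0.01]  shift now-frame [0.17 0.72 2.25]  shift after turn [0.16 0.71 2.25]
```

```bash
python3 -m creep '[0.13,0.18,0.45,0,0,0,0.35,0.13,0.18,0.45,0,0,0,0.35,0.12,0.17,0.48,0,0,0,0.35,0.11,0.17,0.48,0,0,0,0.35,0,0,0,0,0,0,0.35]'
python3 w.py
python3 -c "
from h import *
cap('top','top5'); im,_=cap('side','side5'); cv2.imwrite('pics/c5.png',cv2.resize(im[70:220,220:370],None,fx=4,fy=4)[:,:,::-1])"
```

```text
time: 19.48
tool_pos: [0.6136, 0.1517, 0.0776]
eef_rot: [-2.771, -0.567, -1.015]
force: [0.2, -0.6, -1.7]
opening: 0.0406
grasp_force: 27.6
[-0.04  0.2   2.09  0.98  0.34  0.27] [ 0.2 -0.6 -1.7]
 turn/.12 [-0.01 -0.02  0.03]  shift now-frame [-0.34 -0.34 -0.91]  shift after turn [-0.35 -0.34 -0.91]
 turn/.12 [-0.01 -0.02  0.03]  shift now-frame [-0.12 -0.    0.07]  shift after turn [-0.12 -0.    0.07]
 turn/.12 [-0.01 -0.02  0.03]  shift now-frame [-0.44 -0.    0.45]  shift after turn [-0.44 -0.    0.45]
```

View pics/c5.png

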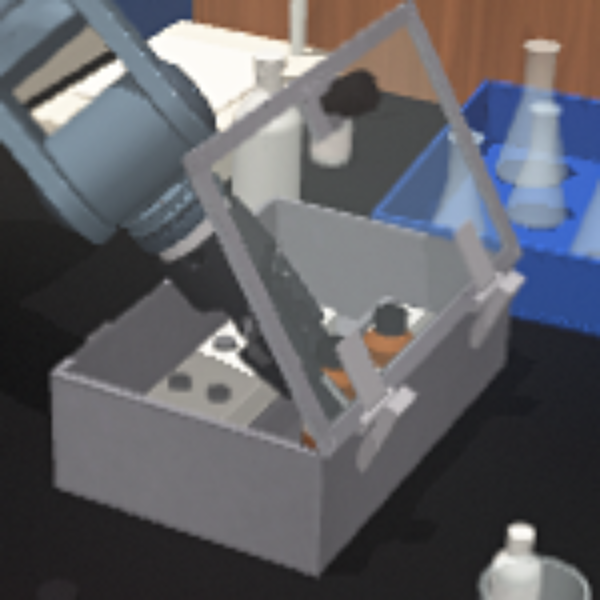

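The view shows the gripper reaching under the lid with the bottle over the pad; the wrist clears the lid edge and the force reads zero. Setting down slowly.

```bash
python3 -m creep '[-0.13,0,0.12,0,0,0,0.35,-0.12,0,0.12,0,0,0,0.35,-0.11,0,0.12,0,0,0,0.35,-0.03,0,0.04,0,0,0,0.35,0,0,0,0,0,0,0.35]'
python3 w.py
```

```text
time: 20.2
tool_pos: [0.6123, 0.151, 0.0602]
eef_rot: [-2.771, -0.568, -1.014]
force: [-0.5, -0.8, -1.0]
opening: 0.0413
grasp_force: 27.6
[-0.05  0.24  2.09  1.07  0.32  0.17] [-0.5 -0.8 -1. ]
 turn/.12 [-0.02 -0.01  0.03]  shift now-frame [ 0.07 -0.35 -1.32]  shift after turn [ 0.06 -0.34 -1.32]
 turn/.12 [-0.02 -0.01  0.03]  shift now-frame [ 0.29 -0.01 -0.34]  shift after turn [ 0.29 -0.01 -0.34]
 turn/.12 [-0.02 -0.01  0.03]  shift now-frame [-0.03 -0.01  0.04]  shift after turn [-0.03 -0.01  0.04]
```

```bash
python3 -m creep '[-0.025,0,0.03,0,0,0,0.35,0,0,0,0,0,0,0.35]'
python3 -m creep '[-0.025,0,0.03,0,0,0,0.35,0,0,0,0,0,0,0.35]'
```

```text
time: 20.45
tool_pos: [0.6124, 0.1511, 0.0593]
eef_rot: [-2.77, -0.568, -1.015]
force: [0.1, 0.3, -0.9]
opening: 0.0409
grasp_force: 27.6
time: 20.7
tool_pos: [0.6129, 0.1511, 0.0587]
eef_rot: [-2.77, -0.568, -1.016]
force: [-0.9, 0.1, 1.9]
opening: 0.041
grasp_force: 27.9
```

Contact: the force went from −1.3 N (bottle weight) to +1.9 N. Releasing.

```bash
python3 -m creep '[0,0,0,0,0,0,0.5,0,0,0,0,0,0,0.55,0,0,0,0,0,0,0.6,0,0,0,0,0,0,0.6,0,0,0,0,0,0,0.6]'
python3 -m creep '[0,0,-0.3,0,0,0,0.6,0,0,-0.6,0,0,0,0.6,0,0,-0.9,0,0,0,0.6,0,0,-1,0,0,0,0.6,0,0,-1,0,0,0,0.6]'
python3 -m creep '[0,0.3,-1,0,0,0,0.6,0,0.3,-1,0,0,0,0.6,0,0,0,0,0,0,0.6]'
python3 - <<'E'
from m import *
print(manip.observe()['q'].round(2))
cap('top','top6'); im,_=cap('side','side6'); t,P=cloud('top','top6')
a=np.vstack([cv2.resize(t[130:280,40:260],None,fx=2.7,fy=2),cv2.resize(im[70:220,200:420],None,fx=2.7,fy=2)]); cv2.imwrite('pics/c6.png',a[:,:,::-1])
E
```

```text
time: 21.32
tool_pos: [0.6124, 0.1511, 0.0581]
eef_rot: [-2.77, -0.568, -1.015]
force: [0.0, -0.1, -1.1]
opening: 0.0514
grasp_force: 0.0
time: 21.95
tool_pos: [0.5438, 0.1219, 0.146]
eef_rot: [-2.771, -0.568, -1.015]
force: [-0.1, 0.4, 1.0]
opening: 0.0512
grasp_force: 0.0
time: 22.32
tool_pos: [0.5167, 0.0895, 0.1934]
eef_rot: [-2.771, -0.567, -1.022]
force: [0.1, 0.5, -0.6]
opening: 0.0512
grasp_force: 0.0
[-0.22 -0.31  2.32  0.68  0.65  0.49]
```

View pics/c6.png

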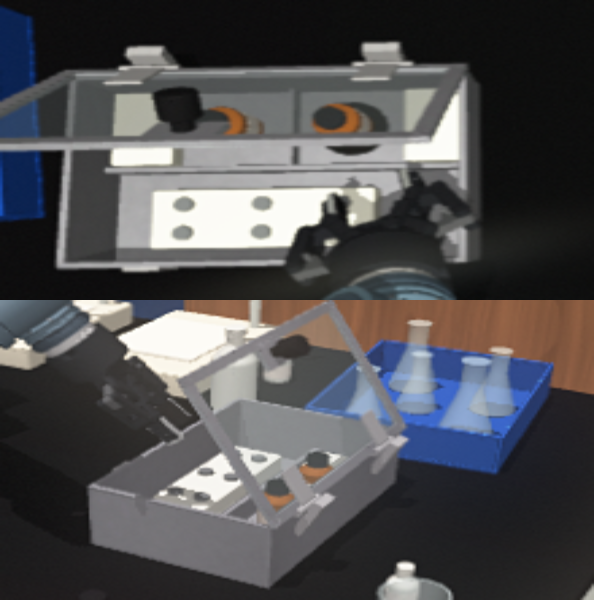

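The bottle stands on the pad (cap at top px about (161,188)), the lid is still open, and the hand is clear. Checking the placement and planning the return to the knob.

```bash
python3 - <<'E'
from m import *
t,P=cloud('top','top6')
print('cap',plane('top',[(161.3,188.3)],.095), P[186:191:2,158:165:2,2].round(3).tolist())
F=R.from_euler('z',np.pi); s=manip.observe(); r=R.from_rotvec(s['eef_rot']); p=np.array(s['tool_pos'])
up=np.array([.49,.12,.37]); go(up,r); go(up,tool(0,0)*F,(up,r)); go([.593,.202,.36],tool(0,0)*F,(up,tool(0,0)*F))
E
```

```text
cap [[0.61237633 0.14919153 0.095     ]] [[0.239, 0.241, 0.241, 0.24], [0.25, 0.248, 0.25, 0.25], [0.259, 0.257, 0.259, 0.259]]
 turn/.12 [0. 0. 0.]  shift now-frame [ 3.54 -1.24 -4.82]  shift after turn [ 3.54 -1.24 -4.82]
 turn/.12 [-1.17 -5.77  3.23]  shift now-frame [0. 0. 0.]  shift after turn [0. 0. 0.]
 turn/.12 [0. 0. 0.]  shift now-frame [ 3.43 -2.73  0.33]  shift after turn [ 3.43 -2.73  0.33]
```

```bash
python3 -m creep '[0.7,-0.25,-0.96,0,0,0,0.6,0.7,-0.25,-0.96,0,0,0,0.6,0.7,-0.25,-0.96,0,0,0,0.6,0.7,-0.25,-0.96,0,0,0,0.6,0.7,-0.25,-0.96,0,0,0,0.6]'
python3 -m creep '[0,0,0,-0.2,-0.96,0.54,0.6,0,0,0,-0.2,-0.96,0.54,0.7,0,0,0,-0.2,-0.96,0.54,0.8,0,0,0,-0.2,-0.96,0.54,0.9,0,0,0,-0.2,-0.96,0.54,1]'
python3 -m creep '[0,0,0,-0.17,-0.96,0.54,1,0,0,0,0,0,0,1]'
python3 - <<'E'
from m import *
print(manip.observe()['q'].round(2))
go([.593,.202,.36],tool(0,0)*R.from_euler('z',np.pi))
E
```

```text
time: 23.05
tool_pos: [0.4892, 0.1209, 0.3682]
eef_rot: [-2.77, -0.569, -1.01]
force: [0.9, 0.4, 0.1]
opening: 0.0511
grasp_force: 0.0
time: 23.68
tool_pos: [0.4897, 0.121, 0.3672]
eef_rot: [-3.115, -0.097, -0.172]
force: [-0.3, 0.1, -0.4]
opening: 0.0851
grasp_force: 0.0
time: 23.92
tool_pos: [0.4904, 0.1208, 0.3666]
eef_rot: [-3.14, -0.0, 0.002]
force: [-0.2, 0.3, -0.5]
opening: 0.0855
grasp_force: 0.0
[ 0.02 -0.18  1.78  0.    1.54  1.59]
 turn/.12 [-0.01  0.01  0.  ]  shift now-frame [ 3.42 -2.7   0.22]  shift after turn [ 3.42 -2.71  0.22]
```

```bash
python3 -m creep '[0.85,-0.68,0.05,0,0,0,1,0.85,-0.68,0.05,0,0,0,1,0.86,-0.68,0.06,0,0,0,1,0.86,-0.67,0.06,0,0,0,1,0,0,0,0,0,0,1]'
python3 -c "
from m import *
go([.593,.202,.2885],tool(0,0)*R.from_euler('z',np.pi))"
```

```text
time: 24.55
tool_pos: [0.5926, 0.2023, 0.3604]
eef_rot: [-3.14, -0.001, -0.0]
force: [0.6, 0.5, 0.1]
opening: 0.0854
grasp_force: 0.0
 turn/.12 [-0.01 -0.    0.01]  shift now-frame [0.01 0.01 2.4 ]  shift after turn [0.01 0.01 2.4 ]
```

```bash
python3 -m creep '[0,0,0.8,0,0,0,1,0,0,0.8,0,0,0,1,0,0,0.6,0,0,0,1,0,0,0.2,0,0,0,1,0,0,0,0,0,0,1]'
python3 -m creep '[0,0,0,0,0,0,0.2,0,0,0,0,0,0,0.2,0,0,0,0,0,0,0.2,0,0,0,0,0,0,0.2]' 20
python3 - <<'E'
from m import *
a=np.arange(1.045,-.03,-.0875)
x=.665-(.195*np.cos(a)-.031*np.sin(a)); z=.1005+.195*np.sin(a)+.031*np.cos(a)
print(len(a),np.round(np.c_[np.diff(x),-np.diff(z)]/.03,2).tolist())
E
```

```text
time: 25.18
tool_pos: [0.5923, 0.2012, 0.2905]
eef_rot: [-3.14, 0.003, -0.003]
force: [0.2, -0.0, 0.4]
opening: 0.0855
grasp_force: 0.0
time: 25.68
tool_pos: [0.5926, 0.2019, 0.291]
eef_rot: [-3.139, 0.003, -0.004]
force: [-0.7, 3.5, 1.5]
opening: 0.0291
grasp_force: 21.9
13 [[-0.53, 0.23], [-0.51, 0.28], [-0.48, 0.32], [-0.45, 0.36], [-0.42, 0.4], [-0.38, 0.43], [-0.34, 0.46], [-0.3, 0.49], [-0.26, 0.52], [-0.21, 0.54], [-0.16, 0.55], [-0.11, 0.56]]
```

```bash
python3 -m creep '[-0.53,0,0.23,0,0,0,0.2,-0.51,0,0.28,0,0,0,0.2,-0.48,0,0.32,0,0,0,0.2,-0.45,0,0.36,0,0,0,0.2]'
python3 -m creep '[-0.42,0,0.4,0,0,0,0.2,-0.38,0,0.43,0,0,0,0.2,-0.34,0,0.46,0,0,0,0.2,-0.3,0,0.49,0,0,0,0.2,0,0,0,0,0,0,0.2]'
python3 -c "
from m import *
p=manip.observe()['tool_pos']; print(np.arctan2(p[2]-.0025-.1005,.665-p[0])-.158)"
```

```text
time: 26.18
tool_pos: [0.5333, 0.2021, 0.2556]
eef_rot: [-3.139, 0.003, -0.006]
force: [-1.0, 2.9, 2.3]
opening: 0.0289
grasp_force: 22.8
time: 26.8
tool_pos: [0.4885, 0.2022, 0.1994]
eef_rot: [-3.139, 0.003, 0.003]
force: [-4.3, 4.0, 2.7]
opening: 0.029
grasp_force: 26.5
0.34202664514469894
```

```bash
python3 -m creep '[-0.13,0,0.26,0,0,0,0.2,-0.13,0,0.26,0,0,0,0.2,-0.1,0,0.27,0,0,0,0.2,-0.1,0,0.27,0,0,0,0.2]'
python3 -m creep '[-0.08,0,0.27,0,0,0,0.2,-0.08,0,0.27,0,0,0,0.2,-0.05,0,0.2,0,0,0,0.2,-0.03,0,0.15,0,0,0,0.2,0,0,0,0,0,0,0.2]'
python3 -c "
from m import *
p=manip.observe()['tool_pos']; print(np.arctan2(p[2]-.0025-.1005,.665-p[0])-.158)"
```

```text
time: 27.3
tool_pos: [0.4753, 0.2022, 0.1687]
eef_rot: [-3.139, 0.003, 0.001]
force: [-4.9, 3.7, 2.0]
opening: 0.0293
grasp_force: 27.5
time: 27.92
tool_pos: [0.4681, 0.2022, 0.1416]
eef_rot: [-3.139, 0.003, 0.002]
force: [-4.6, 3.7, 1.8]
opening: 0.029
grasp_force: 27.7
0.03572535345265776
```

```bash
python3 -m creep '[0.02,0,0.1,0,0,0,0.2,0.02,0,0.08,0,0,0,0.2,0,0,0,0,0,0,0.2]'
python3 -m creep '[0,0,0.05,0,0,0,0.2,0,0,0,0,0,0,0.2]'
python3 -m creep '[0,0,0.05,0,0,0,0.2,0,0,0,0,0,0,0.2]'
```

```text
time: 28.3
tool_pos: [0.4674, 0.2023, 0.1353]
eef_rot: [-3.14, 0.003, 0.01]
force: [-9.4, 3.5, 2.5]
opening: 0.0291
grasp_force: 27.9
time: 28.55
tool_pos: [0.4672, 0.2023, 0.1338]
eef_rot: [-3.14, 0.003, 0.011]
force: [-9.1, 4.0, 1.6]
opening: 0.0288
grasp_force: 28.0
time: 28.8
tool_pos: [0.4671, 0.2023, 0.1323]
eef_rot: [-3.14, 0.003, 0.011]
force: [-9.6, 4.8, 2.0]
opening: 0.0289
grasp_force: 28.0
```

```bash
python3 -m creep '[-0.05,0,0.05,0,0,0,0.2,0,0,0,0,0,0,0.2]'
python3 -m creep '[-0.05,0,0.05,0,0,0,0.2,0,0,0,0,0,0,0.2]'
python3 - <<'E'
from m import *
cap('top','top7'); cap('side','side7')
for n in ('top','side'):
    _,A=cloud(n,n+'0'); im,B=cloud(n,n+'7')
    m=(np.abs(A[...,2]-.108)<.006)&(A[...,0]>.442)&(A[...,0]<.5)&(A[...,1]>.04)&(A[...,1]<.37)&(np.abs(B[...,2]-.11)<.02)
    print(n,m.sum(),np.nanmedian(A[m][:,2]),np.nanmedian(B[m][:,2]))
E
```

```text
time: 29.05
tool_pos: [0.467, 0.2023, 0.1317]
eef_rot: [-3.14, 0.002, 0.005]
force: [-8.3, 4.9, 2.3]
opening: 0.0294
grasp_force: 28.1
time: 29.3
tool_pos: [0.467, 0.2023, 0.1314]
eef_rot: [-3.14, 0.003, -0.0]
force: [-4.0, 3.7, 4.7]
opening: 0.029
grasp_force: 28.3
top 1715 0.10832028306772556 0.10783431203109317
side 855 0.10666862828458867 0.10623403837869905
```

The lid surface is back at its original shut height in both views. Letting go and backing off.

```bash
python3 -m creep '[0,0,0,0,0,0,1,0,0,0,0,0,0,1,0,0,0,0,0,0,1,0,0,0,0,0,0,1]'
python3 -m creep '[0,0,-0.5,0,0,0,1,0,0,-0.8,0,0,0,1,-0.2,0,-1,0,0,0,1,-0.5,0,-1,0,0,0,1,-1,0,-1,0,0,0,1]'
python3 -m creep '[-1,0,-1,0,0,0,1,-1,0,-0.5,0,0,0,1,0,0,0,0,0,0,1,0,0,0,0,0,0,1]'
python3 - <<'E'
from m import *
t,_=cap('top','top8'); im,_=cap('side','side8')
for n in ('top','side'):
    _,A=cloud(n,n+'0'); _,B=cloud(n,n+'8')
    m=(np.abs(A[...,2]-.108)<.006)&(A[...,0]>.442)&(A[...,0]<.5)&(A[...,1]>.04)&(A[...,1]<.37)&(np.abs(B[...,2]-.11)<.02)
    print(n,m.sum(),np.nanmedian(A[m][:,2]),np.nanmedian(B[m][:,2]))
cv2.imwrite('pics/c8.png',cv2.resize(np.hstack([t[130:290,40:440],im[110:270,170:370]]),None,fx=1.33,fy=1.33)[:,:,::-1])
E
```

```text
time: 29.9
tool_pos: [0.4676, 0.2016, 0.1311]
eef_rot: [-3.14, 0.003, -0.002]
force: [-0.6, -0.3, 0.2]
opening: 0.0856
grasp_force: 0.0
time: 30.52
tool_pos: [0.4165, 0.2016, 0.2625]
eef_rot: [-3.14, 0.004, -0.005]
force: [0.6, 0.4, -0.5]
opening: 0.0856
grasp_force: 0.0
time: 31.02
tool_pos: [0.3565, 0.2017, 0.3053]
eef_rot: [-3.14, 0.003, -0.004]
force: [-0.2, -1.1, 0.2]
opening: 0.0852
grasp_force: 0.0
top 3592 0.10812633750955064 0.10804941654488542
side 859 0.10668194013952559 0.1064744564595329
```

View pics/c8.png

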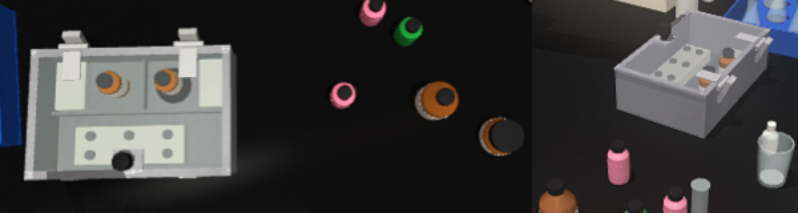

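The case is shut with both bottles upright inside, the bench bottle on its pad at crop (168,82). The bystanders haven't moved and the hand is clear. Handing in.

```bash
python3 -c "
from rig import manip
print(manip.close_job())"
```

```text
the job is handed in; nothing more can be done
None
```

The job is handed in at about 31 s of robot time: by the cameras the bottle stands upright, within about 1 mm of the pad's centre, the lid is fully shut, the other bottles and the jar are undisturbed, and the hand is clear; the hand-in returned no verdict.

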